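# Find the adapter that nests in the rotor bucket

## Task

One of the three orange adapters in the white tray nests in the metal bucket on the blue mat; they look alike, so try them in turn, without forcing any, and leave the right one fully home with its flange flat on the bucket's rim. Leave the other two standing upright in the tray, the other bucket empty, and the bottle, carton and tape roll where they are.

Things in the scene. Friction and masses are not known exactly. Their poses are not given: they have to be found in the camera images.
- adapter_1: orange adapter, one of three alike from above: square flange 74 x 74 x 6, on it a centred grip fin 44 long (along its x), 14 thick (y), 36 tall. Below the flange a centred rectangular body 50 deep, 40 to 62 wide, last 10 tapering in 4 a side; the three differ in section. Origin: centre of underside; flange top z = 56, fin top z = 92. About 0.13 kg
- adapter_2: orange adapter, described as adapter_1 except for the hidden section of its body; which of the three fits is found only by trying. All start upright in the tray, each with its x within 0.15 rad of the tray's x; which adapter has which place varies
- adapter_3: orange adapter, described as adapter_1 except for the hidden section of its body. One that does not suit a bucket stops with its flange more than 40 mm above the rim, however it is turned; stood on the tray's floor its origin is 3 mm above the worktop
- bucket_a: aluminium bucket, fixed, open top: 84 x 84 outside, rim at z = 62 over its origin (centre of the underside, on the worktop), inner floor z = 6; a dark round boss on its +y and -y sides (radius 11, 8 proud, at z = 40). Its centred rectangular mouth differs in section from bucket_b's. One of the two stands on the blue mat, the other apart; which varies
- bucket_b: aluminium bucket, outside as bucket_a. The adapter that suits a bucket enters with its x parallel to the bucket's x, either way round (fin at right angles to the line between the bosses), with 2 mm play a side; fully home its flange lies on the rim and its origin is at z = 12 in the bucket's frame
- mat: flat blue mat 110 x 110 x 2, fixed; origin at the centre of its underside, on the worktop. The bucket whose centre is over it (within some mm) is the one to fill
- tray: shallow white tray, fixed, 104 (x) x 270 (y) outside, walls 3 thick and 14 high, floor 3 thick; origin at the centre of its underside, on the worktop. The adapters stand in it in a row along its y, about 86 mm apart
- small_bottle: clear bottle with blue cap, 56 diameter, 112 tall, loose bystander; origin at the centre of its underside
- film_box: white carton 40 x 110 x 30, loose bystander; origin at the centre of its underside
- tape_roll: roll of tape lying flat, 88 diameter, 19 high, loose bystander; origin at the centre of its underside

How it is judged:
By the outcome, as a careful person would: the job done as asked, in the order asked, and still so for the second after the job is handed in, with the robot touching nothing.
It also fails if it takes over 72 s, if anything falls off the work surface, if the arm or the gripper's body presses on something with over 40 N, if the wrist force passes 120 N, or if a joint passes its speed limit or range.

## Robot

A 6-joint arm with a two-finger parallel gripper is mounted at the origin on a cart in front of the work surface, level with it; the furniture and walls round the work are solid. World frame = base frame: x ahead of the robot, y to its left, z up, the work surface at z = 0. Lengths are in m, angles in rad, forces in N, time in s.
With the tool pointing down it reaches from about 0.325 to 0.75 m from the base axis. Payload 7.6 kg.
Tool frame: the origin (TCP) lies on the centre line of the jaws, within the pads' length; the fingertips stand 22 mm ahead of it and the grasp point (between the pads) lies 3 mm ahead of it (bot.finger_overhang is the distance from the TCP to the fingertips, in m); z points along the fingers, y is the line along which they close (so a half turn about z gives the same grasp; the last joint's range is limited). The gripper opens to 85 mm and grips with 20 to 120 N. Pads are 22 mm wide; open, the fingers measure 114 mm over their backs; the gripper's body (76 mm by 85 mm) begins 54 mm behind the grasp point. The pads swing forward as they close: fully open they stand 13 mm farther back than shut.
Start: joints at [-1.35, 0.052, 1.401, -0, 1.689, -0.07], TCP at [0.151, -0.503, 0.253] pointing down, gripper open.
Joint ranges: [-2.9, 2.9], [-0.91, 2.17], [0.12, 2.37], [-1.06, 4.2], [0.26, 2.73], [-2.93, 2.93]. Speed limits (rad/s): [2.57, 2.57, 3.01, 3.14, 3.14, 3.14].

## Interface

Orientations are given as a unit quaternion [x, y, z, w].
In Python, from station import sensors, eyes, finish_job, bot gives the robot as it stands.
- The arm moves only by the tool carry_out, never from a script. Its argument "series" is a list of rows, each an object of numbers: "tx", "ty", "tz": the shift along the world's x, y, z in cm; "rx", "ry", "rz": the turn, a rotation vector about the world's x, y, z in degrees. In form: [{"tx": .., "ty": .., "tz": .., "rx": .., "ry": .., "rz": ..}, ...]. A call has exactly 5 rows; each row is the pose to reach, as a shift and turn from the pose commanded when the call began; what a row does not reach only later rows make up. A row lasts 1/10 s, in which the tool goes at most 50 mm and 8.59 degrees, less where a joint would pass 70% of its speed; a pose out of reach is approached as far as the arm can. A call with a gripper value outside its range is refused whole. "hand" is the finger opening in cm, from 0 to 8.54, set as the call begins (left out, the last holds). The fingers move at their own pace and stop on an object; "force" is the grip in N (left out, the last holds). Time passes only in rows, so rows that repeat a pose let the fingers close, or fill a call up. It gives the time, the measured TCP pose, the force, the opening and the grip force at its end, in the units of the state.
- sensors.get_state(): the state, without advancing time (a new reading comes with each control period).
- eyes.camera(name): name is "scene" or "top" or "wrist"; returns (picture, depth): 400x640x3 uint8, red, green, blue; 400x640 float32, m along the optical axis (not along the pixel's ray), 0 where there is no reading.
- eyes.calibration(name): a dict with "fx", "fy", "cx", "cy" (pixels), "R" (3x3) and "t" (3): a world point X has camera coordinates R X + t. Camera axes: x right, y down, z forward; pixel columns grow to the right and rows downward; lengths in m; the calibration is good to about 2 mm. A picture is of the moment at which its call begins: read the wrist's pose just before it. calibration takes no time and is no camera call; for the wrist camera it gives the pose at the moment of the call.
- finish_job(): hands the job in; it is judged then, once.
The state is a dict: "clock": time; "q": joint angles; "dq": joint speeds; "joint_efforts": joint torques, N m; "position": TCP position; "ee_rot": TCP orientation; "contact_force": force on the tool from outside, world axes, zero at the start; "wrist_torque": the same for the moment, N m; "finger_gap": finger opening in m; "finger_force": force on a finger pad.
Only numpy, scipy, OpenCV 4.12 (cv2) and the standard library are available. Lean on these libraries where they do the work, as an engineer would, in place of code of your own. Each camera call takes 0.05 s, during which the arm holds its last target. There are 200 camera calls.

## Working session

There is one attempt and no reset: what is moved stays moved. The work goes in short steps, Python scripts to look and compute and a tool call to move; the robot and the scene stay as the last step left them, time stands still between calls to the robot, and variables do not carry over. Pictures are saved under pics/ and viewed, at most 10 in all, crops included, and the job is handed in when it is done.

Besides the shell and the picture viewer there is one more tool, called after "Request:" as name([rows], argument=value, ...), one row to a line, values as JSON. carry_out: Moves the arm, as the interface text tells. Its arguments: {"type":"object","properties":{"series":{"type":"array","items":{"type":"object","properties":{"tx":{"type":"number"},"ty":{"type":"number"},"tz":{"type":"number"},"rx":{"type":"number"},"ry":{"type":"number"},"rz":{"type":"number"}}}},"hand":{"type":"number"},"force":{"type":"number"}},"required":["series"]}

```bash
mkdir -p pics; ls; python3 - <<'E'
from station import sensors, eyes, bot
import cv2,numpy as np
print(sensors.get_state()); print(bot.finger_overhang)
for n in("top","scene"):
    p,d=eyes.camera(n); np.savez(f"pics/{n}.npz",p=p,d=d); cv2.imwrite(f"pics/{n}0.png",p[...,::-1]); print(eyes.calibration(n))
E
```

```text
pics
{'clock': 0.0, 'q': array([-1.35027630e+00,  5.28313644e-02,  1.40175026e+00, -2.53709817e-06,
        1.68858165e+00, -7.03077410e-02]), 'dq': array([ 4.51001282e-04,  8.59261086e-04, -5.15788476e-05, -9.15863522e-04,
       -9.41538972e-04, -3.02509955e-04]), 'joint_efforts': array([ 2.73885998e-04, -3.81668222e+01, -3.60189021e+01, -8.15405633e-05,
        6.14632125e-03, -2.52985899e-08]), 'position': array([ 0.15049974, -0.50268505,  0.25246233]), 'ee_rot': array([ 9.89445734e-01,  1.44901767e-01, -6.01828460e-05, -7.83006249e-04]), 'contact_force': array([1.04838589, 0.32763867, 0.40624659]), 'wrist_torque': array([-0.01362479,  0.02902474,  0.02030264]), 'finger_force': 0.0, 'finger_gap': 0.08570525636826774}
0.022
{'fx': 420.93991031417323, 'fy': 420.93991031417323, 'cx': 328.48155688207237, 'cy': 195.4166337128101, 'R': array([[-7.47256033e-04, -9.99779906e-01, -2.09662093e-02],
       [-9.88086230e-01,  3.96488141e-03, -1.53850194e-01],
       [ 1.53899461e-01,  2.06014572e-02, -9.87871720e-01]]), 't': array([0.22275098, 0.51163797, 1.08395283])}
{'fx': 510.20361467413437, 'fy': 510.20361467413437, 'cx': 317.0793918770795, 'cy': 197.1610862120523, 'R': array([[-0.82577145, -0.56357013,  0.02214104],
       [-0.37902811,  0.52544465, -0.76173854],
       [ 0.4176592 , -0.63741402, -0.64750611]]), 't': array([0.53649462, 0.12164541, 1.22851503])}
```

View pics/top0.png

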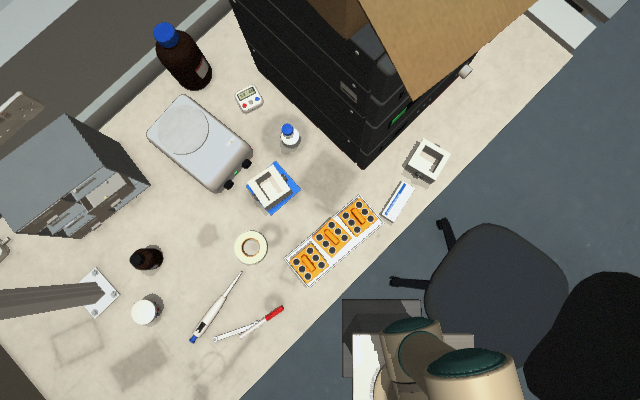

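View pics/scene0.png

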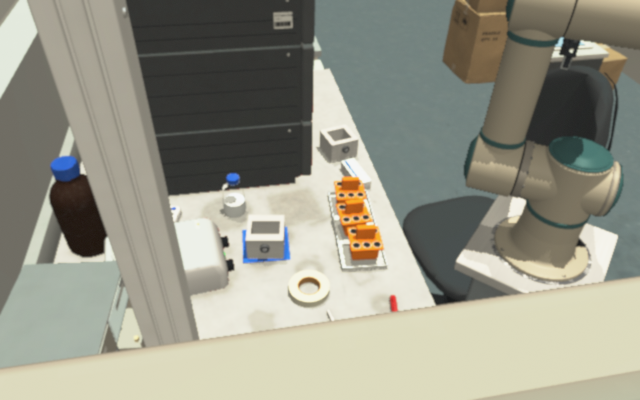

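The top view shows the mat bucket at about (272,185), the adapters at (310,263), (332,237) and (357,214), and the other bucket at (427,160). The tape is at (250,247), the bottle at (289,137) and the carton at (397,200). The scene view agrees, with the fins upright. Next I measure.

```bash
cat > h.py <<'E'
import numpy as np,cv2
from station import sensors, eyes, bot
def cloud(d,c):
    v,u=np.indices(d.shape); P=np.stack([(u-c['cx'])/c['fx']*d,(v-c['cy'])/c['fy']*d,d],-1)
    W=(P-c['t'])@c['R']; W[d<=0]=np.nan; return W
def rect(pts):
    (x,y),(w,h),a=cv2.minAreaRect((pts[:,:2]*1000).astype(np.float32))
    if w<h: w,h,a=h,w,a+90
    return np.round([x,y,w,h,(a+90)%180-90],1)
def blobs(m,amin=20):
    n,l,s,_=cv2.connectedComponentsWithStats(m.astype(np.uint8))
    return [l==i for i in range(1,n) if s[i,4]>=amin]
E
python3 - <<'E'
from h import *
for n in("top","scene"):
    f=np.load(f"pics/{n}.npz"); p,d=f['p'],f['d']; W=cloud(d,eyes.calibration(n)); z=W[...,2]
    hsv=cv2.cvtColor(p,cv2.COLOR_RGB2HSV); H,S,V=[hsv[...,i] for i in range(3)]
    reg=(W[...,0]>.2)&(W[...,0]<.9)&(abs(W[...,1])<.7)
    org=(H<22)&(S>130)&(V>100)&reg
    print(n,"table z",np.nanmedian(z[reg&(abs(z)<.02)]))
    for nm,m in(("fin",org&(z>.08)&(z<.12)),("flange",org&(z>.045)&(z<.075)),("blue",(H>95)&(H<125)&(S>130)&reg&(z<.02)),("rim",(S<60)&reg&(z>.05)&(z<.08)),("low",(S<60)&reg&(z>.008)&(z<.04))):
        for b in blobs(m): 
            q=W[b]; print(nm,rect(q),"z",np.round(np.median(q[:,2]),4),len(q))
E
```

```text
top table z 0.0014024665584850228
fin [452.5 144.9  43.4  14.3  38.4] z 0.0951 100
fin [399.1 213.7  42.7  12.5  45. ] z 0.0957 99
fin [333.5 272.1  42.9  13.7  39.9] z 0.0957 101
flange [452.6 145.4  73.   73.   38.8] z 0.0602 377
flange [400.6 213.3  72.   71.7  45.2] z 0.0603 381
flange [333.8 272.8  74.   73.2 -50.9] z 0.0602 388
blue [540.9 376.8 109.2 108.9 -48.1] z 0.0032 329
blue [537.  441.3  29.9   6.2  39.6] z 0.0028 24
rim [862.  562.8  50.6  10.7 -16. ] z 0.0686 72
rim [713.7 196.4 509.1 235.7  79.5] z 0.0666 441
rim [647.1 561.7 219.5 164.5  51.1] z 0.0679 667
rim [605.6 -44.5  99.8  84.1 -31.8] z 0.0627 657
rim [535.8 379.7  99.5  85.1 -55.5] z 0.0628 667
rim [485.4 142.   17.3  16.9  29.9] z 0.0607 42
rim [467.7 127.1  17.2  16.5 -45.8] z 0.0601 40
rim [457.6 178.1  16.1  15.7  -0.5] z 0.0599 41
rim [448.  113.1  16.9  16.5 -44.4] z 0.0601 41
rim [439.1 162.7  15.9  15.7   1.2] z 0.0609 38
rim [4.315e+02 2.147e+02 1.580e+01 1.570e+01 2.000e-01] z 0.0602 41
rim [420.8 147.3  15.8  15.3 -88.7] z 0.0608 40
rim [415.8 197.8  16.5  16.3  46.3] z 0.0601 42
rim [400.4 245.8 
[... 2100 characters left out ...]
20.9  43.8] z 0.0202 377
low [398.9 123.  137.3   5.3 -49.1] z 0.0129 64
low [490.  171.1  94.6  13.4 -58.8] z 0.0137 44
low [678.  327.4  55.5  53.4  84.1] z 0.0349 399
low [780.5 428.3  61.3  22.7 -36.4] z 0.0171 110
low [362.9 243.6 176.  104.7 -49.4] z 0.013 223
low [552.8 361.   64.5  17.1  46.9] z 0.0295 163
low [825.  608.7  13.2   6.5 -86. ] z 0.0275 24
low [876.3 656.9  44.8   6.7   3.1] z 0.0149 31
low [593.7 453.8  14.2   9.3  30.2] z 0.033 38
low [511.6 414.3  83.   13.3  35.2] z 0.0229 329
low [538.4 498.9  16.4   8.   49.1] z 0.0344 41
low [377.5 430.4  89.9  86.7 -55.3] z 0.0186 810
low [544.6 553.7  92.2  29.3  71. ] z 0.0265 354
low [300.4 463.   27.9   7.2 -38.4] z 0.011 33
```

Geometry is clear: fins lie at about 39°, 45.5° and 39°, the bucket's x axis at about 35°, and the bucket centre near (536, 380). I go above the work for one close look.

Request:
carry_out([
  {"tx":5,"ty":8,"tz":2,"rz":7},
  {"tx":10,"ty":16,"tz":4,"rz":14},
  {"tx":14,"ty":24,"tz":5,"rz":18},
  {"tx":18,"ty":31,"tz":6,"rz":18},
  {"tx":21,"ty":35,"tz":6,"rz":18},
], hand=4.5)

```text
invalid input at $.series[0]: expected keys tx, ty, tz, rx, ry, rz
```

Request:
carry_out([
  {"tx":2,"ty":13,"tz":1},
  {"tx":4,"ty":20,"tz":1},
  {"tx":6,"ty":30,"tz":1},
  {"tx":8,"ty":40,"tz":1},
  {"tx":8,"ty":40,"tz":1},
])

```text
invalid input at $.series[0]: expected keys tx, ty, tz, rx, ry, rz
```

Request:
carry_out([
  {"tx":5,"ty":8,"tz":2,"rx":0,"ry":0,"rz":7},
  {"tx":10,"ty":16,"tz":4,"rx":0,"ry":0,"rz":14},
  {"tx":14,"ty":24,"tz":5,"rx":0,"ry":0,"rz":18},
  {"tx":18,"ty":31,"tz":6,"rx":0,"ry":0,"rz":18},
  {"tx":21,"ty":35,"tz":6,"rx":0,"ry":0,"rz":18},
], hand=4.5)

```text
clock: 0.6
position: [0.277, -0.2896, 0.2952]
ee_rot: [0.955, 0.298, 0.0, 0.0]
contact_force: [0.9, -0.2, 1.1]
finger_gap: 0.045
finger_force: 0.0
```

Request:
carry_out([
  {"tx":8,"ty":40,"tz":1,"rx":0,"ry":0,"rz":0},
  {"tx":8,"ty":40,"tz":1,"rx":0,"ry":0,"rz":0},
  {"tx":8,"ty":40,"tz":1,"rx":0,"ry":0,"rz":0},
  {"tx":8,"ty":40,"tz":1,"rx":0,"ry":0,"rz":0},
  {"tx":8,"ty":40,"tz":1,"rx":0,"ry":0,"rz":0},
])

```text
clock: 1.1
position: [0.3253, -0.0444, 0.3011]
ee_rot: [0.955, 0.298, 0.0, 0.0]
contact_force: [1.3, -0.7, 0.2]
finger_gap: 0.0451
finger_force: 0.0
```

Request:
carry_out([
  {"tx":13,"ty":31,"tz":3,"rx":0,"ry":0,"rz":0},
  {"tx":13,"ty":31,"tz":3,"rx":0,"ry":0,"rz":0},
  {"tx":13,"ty":31,"tz":3,"rx":0,"ry":0,"rz":0},
  {"tx":13,"ty":31,"tz":3,"rx":0,"ry":0,"rz":0},
  {"tx":13,"ty":31,"tz":3,"rx":0,"ry":0,"rz":0},
])

```text
clock: 1.6
position: [0.4221, 0.1856, 0.3232]
ee_rot: [0.955, 0.298, -0.0, 0.0]
contact_force: [-0.3, -0.7, 0.6]
finger_gap: 0.0451
finger_force: 0.0
```

Request:
carry_out([
  {"tx":3,"ty":7,"tz":1,"rx":0,"ry":0,"rz":0},
  {"tx":3,"ty":7,"tz":1,"rx":0,"ry":0,"rz":0},
  {"tx":3,"ty":7,"tz":1,"rx":0,"ry":0,"rz":0},
  {"tx":3,"ty":7,"tz":1,"rx":0,"ry":0,"rz":0},
  {"tx":3,"ty":7,"tz":1,"rx":0,"ry":0,"rz":0},
])

```text
clock: 2.1
position: [0.4518, 0.2524, 0.3332]
ee_rot: [0.955, 0.297, -0.0, 0.0]
contact_force: [-0.2, -0.8, 0.7]
finger_gap: 0.0451
finger_force: 0.0
```

```bash
python3 - <<'E'
from h import *
s=sensors.get_state(); c=eyes.calibration("wrist"); p,d=eyes.camera("wrist")
print(s['position'],s['ee_rot'],"cam",-c['R'].T@c['t'],c['R'][2])
np.savez("pics/w1.npz",p=p,d=d); cv2.imwrite("pics/w1.png",p[...,::-1])
W=cloud(d,c); z=W[...,2]
hsv=cv2.cvtColor(p,cv2.COLOR_RGB2HSV); H,S,V=[hsv[...,i] for i in range(3)]
org=(H<22)&(S>130)&(V>100)
for nm,m in(("fin",org&(z>.085)&(z<.11)),("flange",org&(z>.045)&(z<.075)),("rim",(S<60)&(z>.057)&(z<.067)),("rimboss",(S<80)&(z>.03)&(z<.067))):
    for b in blobs(m,200): q=W[b]; print(nm,rect(q),"z",np.round(np.median(q[:,2]),4),len(q))
E
```

```text
[0.45176245 0.25243389 0.33324957] [ 9.54733083e-01  2.97463754e-01 -1.62603496e-04  1.69941258e-04] cam [0.52011556 0.30079407 0.45281638] [-0.26722973 -0.18414343 -0.94587498]
fin [452.7 146.1  42.5  13.3  39.1] z 0.0938 408
fin [399.7 214.   43.8  14.1  45.1] z 0.0937 401
fin [334.1 273.1  43.1  14.2  39. ] z 0.0936 403
flange [399.7 213.6  73.7  73.4  45.3] z 0.0581 1450
flange [452.8 145.4  73.8  73.8 -51. ] z 0.0581 1265
flange [333.7 272.5  73.9  73.1  39.3] z 0.0581 1296
rim [530.8 376.7  84.4  72.4 -55.3] z 0.061 3018
rim [639.8 188.5 108.    2.1  45. ] z 0.062 397
rim [605.8 -44.7  86.2  85.3  58.3] z 0.061 2237
rimboss [533.5 377.8 100.6  78.  -54.7] z 0.0607 3787
rimboss [632.3 177.8 144.6   7.5  44.6] z 0.0509 1515
rimboss [602.  -42.5  94.7  85.8 -32.3] z 0.0587 4192
```

View pics/w1.png

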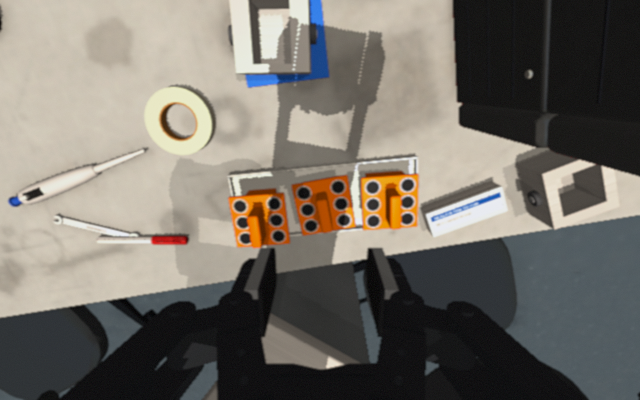

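The wrist picture shows the tray's adapters at (260,220), (323,205) and (390,200), and the mat bucket cut off at the top at (272,35). All three views agree within about 1 mm: bucket (535.6, 380.0), x axis 34.7°. I start with the adapter at (334, 272.6), 39°.

Request:
carry_out([
  {"tx":-4,"ty":1,"tz":-4,"rx":0,"ry":0,"rz":4.5},
  {"tx":-8,"ty":1.5,"tz":-8,"rx":0,"ry":0,"rz":4.5},
  {"tx":-11.8,"ty":2.0,"tz":-12,"rx":0,"ry":0,"rz":4.5},
  {"tx":-11.8,"ty":2.0,"tz":-15,"rx":0,"ry":0,"rz":4.5},
  {"tx":-11.8,"ty":2.0,"tz":-19,"rx":0,"ry":0,"rz":4.5},
])

```text
clock: 2.65
position: [0.3323, 0.2727, 0.1422]
ee_rot: [0.942, 0.335, 0.001, -0.0]
contact_force: [1.2, -0.3, -1.1]
finger_gap: 0.0454
finger_force: 0.0
```

Request:
carry_out([
  {"tx":0,"ty":0,"tz":-1.5,"rx":0,"ry":0,"rz":0},
  {"tx":0,"ty":0,"tz":-3,"rx":0,"ry":0,"rz":0},
  {"tx":0,"ty":0,"tz":-4.5,"rx":0,"ry":0,"rz":0},
  {"tx":0,"ty":0,"tz":-5.5,"rx":0,"ry":0,"rz":0},
  {"tx":0,"ty":0,"tz":-5.5,"rx":0,"ry":0,"rz":0},
])

```text
clock: 3.15
position: [0.3334, 0.2723, 0.0874]
ee_rot: [0.942, 0.335, -0.001, 0.0]
contact_force: [0.1, -0.3, 0.2]
finger_gap: 0.045
finger_force: 0.0
```

Request:
carry_out([
  {"tx":0,"ty":0,"tz":0,"rx":0,"ry":0,"rz":0},
  {"tx":0,"ty":0,"tz":0,"rx":0,"ry":0,"rz":0},
  {"tx":0,"ty":0,"tz":0,"rx":0,"ry":0,"rz":0},
  {"tx":0,"ty":0,"tz":0,"rx":0,"ry":0,"rz":0},
  {"tx":0,"ty":0,"tz":0,"rx":0,"ry":0,"rz":0},
], hand=0.8, force=40)

```text
clock: 3.65
position: [0.3345, 0.2735, 0.0893]
ee_rot: [0.942, 0.335, 0.001, -0.0]
contact_force: [0.3, -1.0, 5.8]
finger_gap: 0.0128
finger_force: 43.6
```

Request:
carry_out([
  {"tx":0,"ty":0,"tz":2,"rx":0,"ry":0,"rz":0},
  {"tx":0,"ty":0,"tz":4.5,"rx":0,"ry":0,"rz":0},
  {"tx":0,"ty":0,"tz":7,"rx":0,"ry":0,"rz":0},
  {"tx":0,"ty":0,"tz":9,"rx":0,"ry":0,"rz":0},
  {"tx":0,"ty":0,"tz":10,"rx":0,"ry":0,"rz":0},
])

```text
clock: 4.15
position: [0.3342, 0.2736, 0.1899]
ee_rot: [0.942, 0.335, 0.001, -0.0]
contact_force: [0.3, 0.7, -1.5]
finger_gap: 0.0134
finger_force: 42.6
```

Request:
carry_out([
  {"tx":4,"ty":2.2,"tz":0,"rx":0,"ry":0,"rz":-2},
  {"tx":8,"ty":4.3,"tz":0,"rx":0,"ry":0,"rz":-4.4},
  {"tx":12,"ty":6.4,"tz":0,"rx":0,"ry":0,"rz":-4.4},
  {"tx":16,"ty":8.5,"tz":0,"rx":0,"ry":0,"rz":-4.4},
  {"tx":20.1,"ty":10.7,"tz":0,"rx":0,"ry":0,"rz":-4.4},
])

```text
clock: 4.65
position: [0.5361, 0.3808, 0.1867]
ee_rot: [0.954, 0.299, -0.001, 0.0]
contact_force: [-0.2, -0.1, -0.7]
finger_gap: 0.0134
finger_force: 42.6
```

Request:
carry_out([
  {"tx":0,"ty":0,"tz":-0.5,"rx":0,"ry":0,"rz":0},
  {"tx":0,"ty":0,"tz":-1,"rx":0,"ry":0,"rz":0},
  {"tx":0,"ty":0,"tz":-1.5,"rx":0,"ry":0,"rz":0},
  {"tx":0,"ty":0,"tz":-2,"rx":0,"ry":0,"rz":0},
  {"tx":0,"ty":0,"tz":-2,"rx":0,"ry":0,"rz":0},
])

```text
clock: 5.15
position: [0.5341, 0.3799, 0.1684]
ee_rot: [0.954, 0.299, -0.0, 0.0]
contact_force: [0.4, 0.3, -1.5]
finger_gap: 0.0133
finger_force: 42.6
```

```bash
python3 - <<'E'
from h import *
s=sensors.get_state(); print(s['position'],s['ee_rot'],s['contact_force'],s['wrist_torque'])
for n in("wrist","scene"):
    c=eyes.calibration(n); p,d=eyes.camera(n); cv2.imwrite(f"pics/{n}2.png",p[...,::-1])
    np.savez(f"pics/{n}2.npz",p=p,d=d)
    W=cloud(d,c); z=W[...,2]; hsv=cv2.cvtColor(p,cv2.COLOR_RGB2HSV); H,S,V=[hsv[...,i] for i in range(3)]
    org=(H<22)&(S>130)&(V>100)&(np.hypot(W[...,0]-.536,W[...,1]-.38)<.08)
    for b in blobs(org,60): q=W[b]; print(n,rect(q),np.percentile(q[:,2],[2,50,98]))
    if n=="scene":
        rim=(S<60)&(abs(z-.061)<.004)&(np.hypot(W[...,0]-.536,W[...,1]-.38)<.07)
        cv2.imwrite("pics/crop2.png",cv2.resize(p[120:300,170:350,::-1],None,fx=3,fy=3))
E
```

```text
[0.53406027 0.37990966 0.1684456 ] [ 9.54309701e-01  2.98819304e-01 -1.15292149e-04  6.64347270e-05] [ 0.37172516  0.34069567 -1.4853392 ] [0.0037121  0.00401515 0.02640891]
wrist [536.4 382.4  73.7  66.1 -55.4] [0.13506692 0.13714319 0.13875241]
wrist [532.8 380.3  44.1  13.5  34.8] [0.17082029 0.1730866  0.17427694]
scene [533.4 379.3  75.6  72.3 -55.6] [0.08865202 0.13770032 0.17453326]
```

View pics/crop2.png

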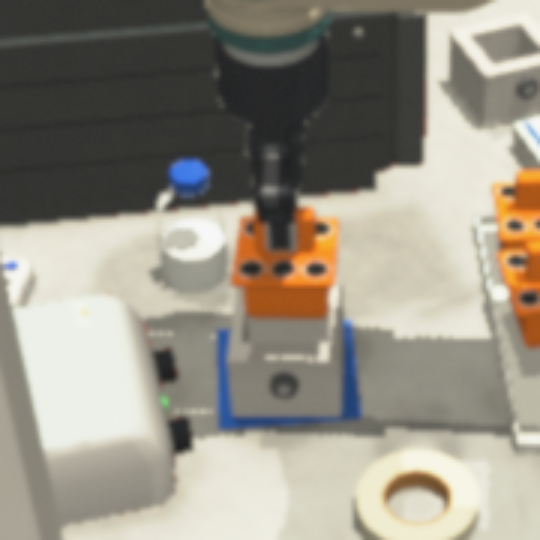

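The close crop shows the adapter upright over the mat bucket, and the measurements put it about 2 mm short in x. I correct that and lower gently.

Request:
carry_out([
  {"tx":0.2,"ty":0,"tz":-0.7,"rx":0,"ry":0,"rz":0},
  {"tx":0.2,"ty":0,"tz":-1.4,"rx":0,"ry":0,"rz":0},
  {"tx":0.2,"ty":0,"tz":-2,"rx":0,"ry":0,"rz":0},
  {"tx":0.2,"ty":0,"tz":-2.4,"rx":0,"ry":0,"rz":0},
  {"tx":0.2,"ty":0,"tz":-2.6,"rx":0,"ry":0,"rz":0},
])

```text
clock: 5.75
position: [0.5367, 0.3802, 0.1414]
ee_rot: [0.954, 0.299, -0.001, 0.0]
contact_force: [0.2, 1.1, -1.6]
finger_gap: 0.0133
finger_force: 42.6
```

Request:
carry_out([
  {"tx":0,"ty":0,"tz":-0.2,"rx":0,"ry":0,"rz":0},
  {"tx":0,"ty":0,"tz":-0.4,"rx":0,"ry":0,"rz":0},
  {"tx":0,"ty":0,"tz":-0.5,"rx":0,"ry":0,"rz":0},
  {"tx":0,"ty":0,"tz":-0.6,"rx":0,"ry":0,"rz":0},
  {"tx":0,"ty":0,"tz":-0.6,"rx":0,"ry":0,"rz":0},
])

```text
clock: 6.25
position: [0.5369, 0.3803, 0.1363]
ee_rot: [0.954, 0.299, -0.0, 0.0]
contact_force: [0.1, -0.9, -0.6]
finger_gap: 0.0135
finger_force: 42.6
```

Request:
carry_out([
  {"tx":0,"ty":0,"tz":-0.2,"rx":0,"ry":0,"rz":0},
  {"tx":0,"ty":0,"tz":-0.4,"rx":0,"ry":0,"rz":0},
  {"tx":0,"ty":0,"tz":-0.6,"rx":0,"ry":0,"rz":0},
  {"tx":0,"ty":0,"tz":-0.8,"rx":0,"ry":0,"rz":0},
  {"tx":0,"ty":0,"tz":-0.8,"rx":0,"ry":0,"rz":0},
])

```text
clock: 6.75
position: [0.5368, 0.3802, 0.1278]
ee_rot: [0.954, 0.299, -0.0, 0.0]
contact_force: [-0.7, -0.2, -1.1]
finger_gap: 0.0132
finger_force: 42.6
```

It is past the point where a wrong one would stop, with no force, so this one fits. I continue down.

Request:
carry_out([
  {"tx":0,"ty":0,"tz":-0.4,"rx":0,"ry":0,"rz":0},
  {"tx":0,"ty":0,"tz":-0.8,"rx":0,"ry":0,"rz":0},
  {"tx":0,"ty":0,"tz":-1.2,"rx":0,"ry":0,"rz":0},
  {"tx":0,"ty":0,"tz":-1.6,"rx":0,"ry":0,"rz":0},
  {"tx":0,"ty":0,"tz":-1.8,"rx":0,"ry":0,"rz":0},
])

```text
clock: 7.25
position: [0.5368, 0.3802, 0.1096]
ee_rot: [0.954, 0.299, -0.0, 0.0]
contact_force: [-0.3, -0.6, -2.1]
finger_gap: 0.0133
finger_force: 42.6
```

Request:
carry_out([
  {"tx":0,"ty":0,"tz":-0.3,"rx":0,"ry":0,"rz":0},
  {"tx":0,"ty":0,"tz":-0.6,"rx":0,"ry":0,"rz":0},
  {"tx":0,"ty":0,"tz":-0.8,"rx":0,"ry":0,"rz":0},
  {"tx":0,"ty":0,"tz":-0.9,"rx":0,"ry":0,"rz":0},
  {"tx":0,"ty":0,"tz":-1.0,"rx":0,"ry":0,"rz":0},
])

```text
clock: 7.75
position: [0.537, 0.3803, 0.1004]
ee_rot: [0.954, 0.299, 0.0, 0.0]
contact_force: [0.7, -0.3, -2.0]
finger_gap: 0.0135
finger_force: 42.6
```

Request:
carry_out([
  {"tx":0,"ty":0,"tz":-0.1,"rx":0,"ry":0,"rz":0},
  {"tx":0,"ty":0,"tz":-0.15,"rx":0,"ry":0,"rz":0},
  {"tx":0,"ty":0,"tz":-0.2,"rx":0,"ry":0,"rz":0},
  {"tx":0,"ty":0,"tz":-0.25,"rx":0,"ry":0,"rz":0},
  {"tx":0,"ty":0,"tz":-0.25,"rx":0,"ry":0,"rz":0},
])

```text
clock: 8.25
position: [0.5371, 0.3803, 0.0984]
ee_rot: [0.954, 0.299, 0.0, 0.0]
contact_force: [-2.3, -2.0, 3.5]
finger_gap: 0.0133
finger_force: 43.0
```

Contact at the expected height. I release, rise clear and check.

Request:
carry_out([
  {"tx":0,"ty":0,"tz":0,"rx":0,"ry":0,"rz":0},
  {"tx":0,"ty":0,"tz":0,"rx":0,"ry":0,"rz":0},
  {"tx":0,"ty":0,"tz":0,"rx":0,"ry":0,"rz":0},
  {"tx":0,"ty":0,"tz":0,"rx":0,"ry":0,"rz":0},
  {"tx":0,"ty":0,"tz":0,"rx":0,"ry":0,"rz":0},
], hand=4.5)

```text
clock: 8.75
position: [0.537, 0.3803, 0.0978]
ee_rot: [0.954, 0.299, -0.0, 0.0]
contact_force: [-0.1, 0.2, -0.3]
finger_gap: 0.0449
finger_force: 0.0
```

Request:
carry_out([
  {"tx":0,"ty":0,"tz":1.5,"rx":0,"ry":0,"rz":0},
  {"tx":0,"ty":0,"tz":4,"rx":0,"ry":0,"rz":0},
  {"tx":0,"ty":0,"tz":8,"rx":0,"ry":0,"rz":0},
  {"tx":-2,"ty":-2,"tz":11,"rx":0,"ry":0,"rz":0},
  {"tx":-5,"ty":-4,"tz":13,"rx":0,"ry":0,"rz":0},
])

```text
clock: 9.25
position: [0.4876, 0.3401, 0.2317]
ee_rot: [0.954, 0.298, 0.002, -0.0]
contact_force: [-0.6, -1.0, 0.9]
finger_gap: 0.0448
finger_force: 0.0
```

Request:
carry_out([
  {"tx":-4,"ty":-4,"tz":1,"rx":0,"ry":0,"rz":0},
  {"tx":-8,"ty":-8,"tz":2,"rx":0,"ry":0,"rz":0},
  {"tx":-8,"ty":-10,"tz":3,"rx":0,"ry":0,"rz":0},
  {"tx":-8,"ty":-12,"tz":3,"rx":0,"ry":0,"rz":0},
  {"tx":-8,"ty":-12,"tz":3,"rx":0,"ry":0,"rz":0},
])

```text
clock: 9.75
position: [0.407, 0.2188, 0.2601]
ee_rot: [0.955, 0.298, 0.002, 0.0]
contact_force: [0.8, 0.7, 0.5]
finger_gap: 0.0453
finger_force: 0.0
```

```bash
python3 - <<'E'
from h import *
s=sensors.get_state(); print(s['clock'],s['position'],s['contact_force'])
for n in("wrist","scene","top"):
    c=eyes.calibration(n); p,d=eyes.camera(n); cv2.imwrite(f"pics/{n}3.png",p[...,::-1])
    W=cloud(d,c); z=W[...,2]; hsv=cv2.cvtColor(p,cv2.COLOR_RGB2HSV); H,S,V=[hsv[...,i] for i in range(3)]
    org=(H<22)&(S>130)&(V>100)&(W[...,0]>.25)
    for nm,lo,hi in(("fin",.085,.12),("flange",.05,.08)):
        for b in blobs(org&(z>lo)&(z<hi),60):
            q=W[b]; A=np.c_[q[:,:2]-q[:,:2].mean(0),np.ones(len(q))]; k=np.linalg.lstsq(A,q[:,2],rcond=None)[0]
            print(n,nm,rect(q),np.round(np.median(q[:,2]),4),"tilt",k[:2].round(3))
    if n=="scene": cv2.imwrite("pics/crop3.png",cv2.resize(p[120:300,170:430,::-1],None,fx=3,fy=3))
E
```

```text
9.75 [0.40699971 0.21881817 0.26013905] [0.81625664 0.68063862 0.45429278]
wrist fin [452.9 145.3  43.6  14.6  38.6] 0.0936 tilt [ 0.053 -0.101]
wrist fin [399.7 213.7  44.   14.1  45.2] 0.0938 tilt [-0.052  0.013]
wrist flange [452.7 145.4  73.9  73.4 -51.4] 0.058 tilt [-0.007 -0.006]
wrist flange [399.6 213.5  74.   73.9 -44.8] 0.0581 tilt [-0.001 -0.002]
scene fin [454.1 143.9  42.7  21.8  45.5] 0.0928 tilt [ 0.154 -0.208]
scene fin [400.  212.2  45.6  17.5  46.7] 0.0936 tilt [ 0.223 -0.23 ]
scene fin [535.2 379.6  44.3  17.7  35.1] 0.0991 tilt [ 0.402 -0.613]
scene flange [451.  147.   72.9  72.1 -51.8] 0.0593 tilt [ 0.041 -0.084]
scene flange [401.7 213.2  77.2  72.  -45.1] 0.0593 tilt [ 0.031 -0.087]
scene flange [534.9 380.7  73.8  70.9 -55.9] 0.0685 tilt [ 0.019 -0.024]
top fin [534.7 380.1  42.8  14.   34.3] 0.1047 tilt [0.044 0.061]
top flange [535.7 380.2  74.7  73.2  34.4] 0.0693 tilt [-0.001 -0.005]
top flange [375.9 196.1  77.7  31.4 -66.1] 0.0602 tilt [-0.025  0.002]
```

View pics/crop3.png

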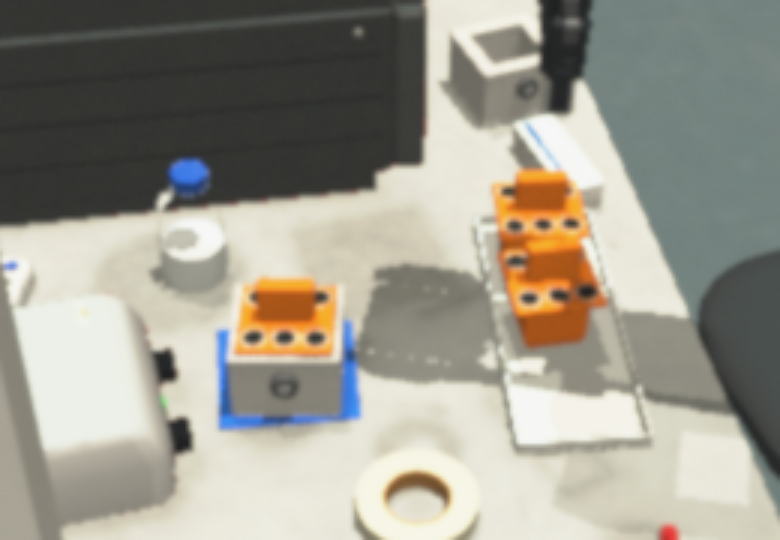

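The crop shows the adapter at (285,315) with its flange flat on the mat bucket's rim; flange top is about 68 mm and level. The other two stand upright in the tray at (545,200) and (550,280). The second bucket is empty and the bystanders have not moved, so I hand it in.

```bash
python3 -c "
from station import finish_job; print(finish_job())"
```

```text
the job is handed in; nothing more can be done
None
```

The first adapter I tried fitted without forcing: it is fully home in the bucket on the mat with its flange flat on the rim, the other two still stand upright in the tray, nothing else was moved, and the job is handed in at about 10 s.

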